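# Release the wiped etching plate from its jig

### The arm

A 6-joint arm with a two-finger parallel gripper is mounted at the origin on the work surface. World frame = base frame: x ahead of the robot, y to its left, z up, the work surface at z = 0. Lengths are in m, angles in rad, forces in N, time in s.
With the tool pointing down it reaches from about 0.325 to 0.875 m from the base axis. Payload 4.4 kg.
Tool frame: the origin (TCP) lies between the finger pads; the fingertips stand 19 mm ahead of it and the grasp point (between the pads) is the TCP; z points along the fingers, y is the line along which they close (so a half turn about z gives the same grasp; the last joint's range is limited). The gripper opens to 85 mm and grips with 20 to 120 N. Pads are 22 mm wide; open, the fingers measure 114 mm over their backs; the gripper's body (76 mm by 85 mm) begins 54 mm behind the grasp point. The pads swing forward as they close: fully open they stand 13 mm farther back than shut.
Start: joints at [-1.365, 0.207, 1.542, -0, 1.393, -0.15], TCP at [0.2, -0.539, 0.25] pointing down, gripper open.
Joint ranges: [-2.73, 2.73], [-0.86, 2.22], [0.23, 2.46], [-1.11, 4.25], [0.08, 2.63], [-2.82, 2.82]. Speed limits (rad/s): [2.79, 2.79, 3.14, 3.14, 3.14, 3.14].

### API

Orientations are given as a rotation vector (axis times angle).
In Python, from workcell import env gives the robot as it stands. The module is installed in compiled form; this text tells all that it offers.
- The arm moves only by the shell command python3 -m handwheel 'ROWS' [FORCE]. ROWS is JSON, a list of rows, each a list of 7 numbers: the closure, from 0 (fully open) to 1 (shut), then the shift along the tool's x, y, z in units of 50 mm (1.0 is 50 mm), then the turn, a rotation vector about the tool's x, y, z in rad. In form: [[gripper, tx, ty, tz, wx, wy, wz], ...]. A call has 1 to 12 rows; each row is the pose to reach, as a shift and turn from the pose commanded when the call began, along the tool's axes at that moment; what a row does not reach only later rows make up. A row lasts 1/10 s, in which the tool goes at most 50 mm and 8.59 degrees, less where a joint would pass 70% of its speed; a pose out of reach is approached as far as the arm can. A call with a gripper value outside its range is refused whole. The fingers move at their own pace and stop on an object; FORCE is the grip in N (left out, the last holds). Time passes only in rows, so rows that repeat a pose let the fingers close. It gives the time, the measured TCP pose, the force, the opening and the grip force at its end, in the units of the state.
- env.state(): the state, without advancing time (a new reading comes with each control period).
- env.capture(name): name is "scene" or "top" or "wrist"; returns the picture (384x512x3 uint8, red, green, blue); there is no depth.
- env.camera_info(name): a dict with "intrinsics" (3x3 intrinsics, pixels), "extrinsics" (4x4, takes a point from camera to world coordinates). Camera axes: x right, y down, z forward; pixel columns grow to the right and rows downward; lengths in m; the calibration is good to about 2 mm. The wrist camera is an equidistant fisheye: a pixel r from the principal point sees the ray r / f radians off the axis. A picture is of the moment at which its call begins: read the wrist's pose just before it. camera_info takes no time and is no camera call; for the wrist camera it gives the pose at the moment of the call.
- env.sign_off(): hands the job in; it is judged then, once.
The state is a dict: "clock": time; "joint_positions": joint angles; "dq": joint speeds; "effort": joint torques, N m; "eef_pos": TCP position; "ee_rot": TCP orientation; "wrist_force": force on the tool from outside, world axes, zero at the start; "moment": the same for the moment, N m; "gripper_width": finger opening in m; "grip_force": force on a finger pad.
Only numpy, scipy, OpenCV 4.12 (cv2) and the standard library are available. Lean on these libraries where they do the work, as an engineer would, in place of code of your own. Each camera call takes 0.05 s, during which the arm holds its last target. There are 200 camera calls.

### The job

The wiped copper plate is finished: pull up the black knob of the jig's sprung locking plunger and twist it so that it stays latched open by itself. Then draw the plate carrier straight out from under the plunger's bridge by its carrying bar, and lay it flat in the middle of the plywood drying board, keeping it level on the way and setting it down rather than dropping it. Leave the plunger latched open.

Things in the scene. Friction and masses are not known exactly. Their poses are not given: they have to be found in the camera images.
- plunger (a joint): Lift of the jig's upright sprung pin, m: 0 locked, 0.024 fully up (pull 4 N, 12 N at the top). A cross pin under the knob sits in a 14 mm deep collar slot: pull up 18 to 20 mm to clear it, twist the knob 60 to 75 degrees either way (stops at 80; it holds beyond 30), lower, let go: the cross pin rests on the collar at about 0.013, latched open, the pin wholly clear of the carrier.
- plunger_knob (a point): Centre of the plunger's black bar-shaped knob: 50 mm long (x), 14 thick (y), 24 high, centre 87 mm above the table when down. Grip across y from above. Its frame turns with the knob; locked, its x is parallel to the carrier's. It stands over a metal bridge and collar (top 48 mm above the table) on a dark steel jig; the carrier lies in the jig on its -x side, nearer the robot.
- carrier_bar (a point): Centre of the 72 (x) x 14 (y) x 12 mm carrying bar of the carrier with the copper plate, in the jig; 40 mm above its underside, 48 above the table; 28 mm gap below. Grip across y at the middle. Tray 110 x 100 x 8 mm; a tongue reaches 107 mm to +x, under the bridge. Slide level along its -x 55 to 60 mm between the guide rails (3 mm play), then lift. 0.3 to 0.56 kg.
- board_top (a point): Middle of the top face of the fixed plywood drying board, 240 (x) x 200 (y) mm, top 12 mm above the table. A marble inking slab of the same size, with a roller on it, lies on the jig's other side: not there. The carrier may lie any way round, bar centre within 50 mm of this point in plan (and 40 mm above it).
Things that resemble listed ones, but are neither listed nor needed, are in the scene too. What is shaped like the part that bears carrier_bar but pink or red is not meant.

How it is judged:
By the outcome, as a careful person would: the job done as asked, in the order asked, and still so for the second after the job is handed in, with the robot touching nothing.
It also fails if it takes over 54 s, if anything falls off the work surface, if the arm or the gripper's body presses on something with over 40 N, if the wrist force passes 120 N, or if a joint passes its speed limit or range.

## Working session

There is one attempt and no reset: what is moved stays moved. The work goes in short steps, Python scripts to look and compute and a shell command to move; the robot and the scene stay as the last step left them, time stands still between calls to the robot, and variables do not carry over. Pictures are saved under pics/ and viewed, at most 10 in all, crops included, and the job is handed in when it is done.

```bash
mkdir -p pics
cat > h.py <<'E'
import numpy as np, cv2
from workcell import env
from scipy.spatial.transform import Rotation as R
def snap(name,fn=None):
    ci=env.camera_info(name); im=np.array(env.capture(name))
    if fn: cv2.imwrite('pics/'+fn,im[:,:,::-1])
    return im,np.array(ci['intrinsics']),np.array(ci['extrinsics'])
def ray(K,E,uv,fish=False):
    x=(uv[0]-K[0,2])/K[0,0]; y=(uv[1]-K[1,2])/K[1,1]
    if fish:
        r=np.hypot(x,y); s=np.sin(r)/max(r,1e-9); d=np.array([x*s,y*s,np.cos(r)])
    else: d=np.array([x,y,1.])
    return E[:3,3],E[:3,:3]@d
def onz(K,E,uv,z,fish=False):
    o,d=ray(K,E,uv,fish); return o+d*(z-o[2])/d[2]
def proj(K,E,p):
    c=E[:3,:3].T@(np.array(p)-E[:3,3]); return K[:2,:2]@(c[:2]/c[2])+K[:2,2]
E
python3 - <<'E'
from h import *
s=env.state(); print({k:np.round(v,3) for k,v in s.items()})
a,K,X=snap('top'); b,K2,X2=snap('scene')
print(K,X,K2,X2)
cv2.imwrite('pics/top.png',cv2.resize(a,(800,600),interpolation=3)[:,:,::-1]); cv2.imwrite('pics/scene.png',cv2.resize(b,(800,600),interpolation=3)[:,:,::-1])
np.savez('v0.npz',a=a,K=K,X=X,b=b,K2=K2,X2=X2)
E
```

```text
{'clock': np.float64(0.0), 'joint_positions': array([-1.365,  0.207,  1.543, -0.   ,  1.393, -0.15 ]), 'dq': array([ 0.001, -0.   ,  0.001, -0.   , -0.001, -0.   ]), 'effort': array([ 2.0000e-03, -3.8303e+01, -2.9160e+01, -0.0000e+00,  1.0000e-02,
        0.0000e+00]), 'eef_pos': array([ 0.2  , -0.538,  0.249]), 'ee_rot': array([-3.09 , -0.556,  0.   ]), 'wrist_force': array([-0.754, -0.056, -0.992]), 'moment': array([-0.007,  0.006,  0.03 ]), 'grip_force': np.float64(0.0), 'gripper_width': np.float64(0.086)}
[[417.43818965   0.         259.11249204]
 [  0.         417.43818965 188.81957744]
 [  0.           0.           1.        ]] [[ 0.01286923 -0.99787813  0.06382494  0.35511222]
 [-0.99978811 -0.01386691 -0.01521314  0.00621318]
 [ 0.01606592 -0.06361564 -0.99784515  1.16427972]
 [ 0.          0.          0.          1.        ]] [[455.85063833   0.         257.6855766 ]
 [  0.         455.85063833 197.78887658]
 [  0.           0.           1.        ]] [[-0.76212934  0.47675615 -0.43802105  0.97387206]
 [ 0.64721114  0.54365805 -0.53437221  0.6633632 ]
 [-0.01663157 -0.69075284 -0.72289965  0.98482657]
 [ 0.          0.          0.          1.        ]]
```

View pics/top.png

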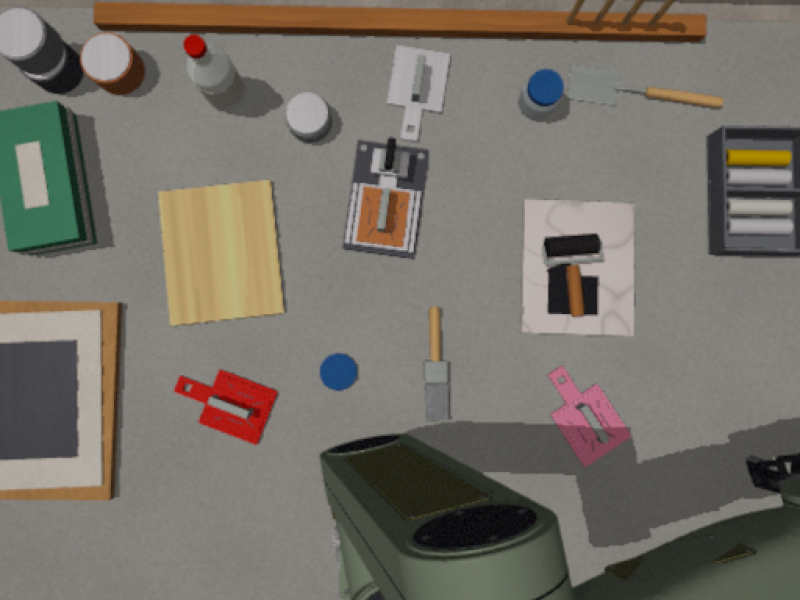

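View pics/scene.png

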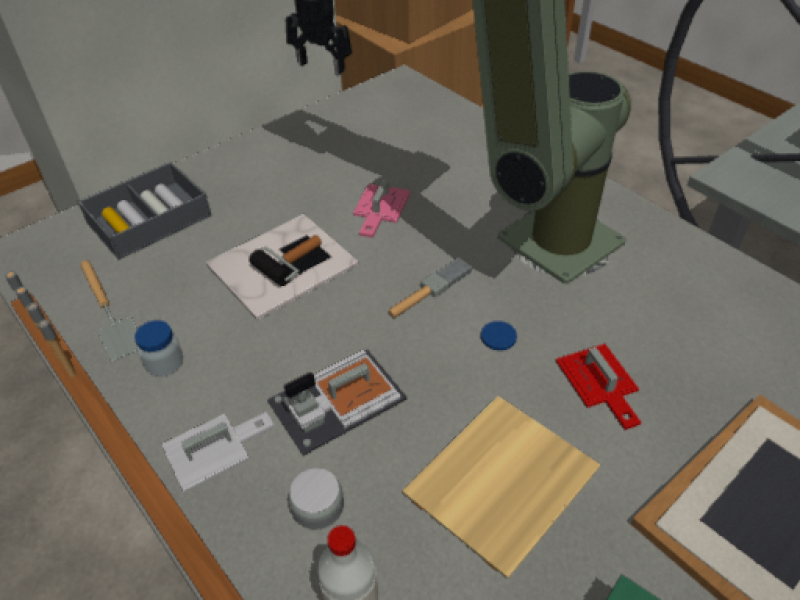

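The top view shows the knob at about (391,153), the carrier bar at (385,210), and the board's corners at (160,190), (270,181), (283,312) and (171,324) in the 800x600 picture. The marble slab and the red and pink decoys stand elsewhere. Next I turn these pixels into positions.

Run:
```python
from h import *
v=np.load('v0.npz'); K,X=v['K'],v['X']; s=.64
f=lambda u,w,z: np.round(onz(K,X,(u*s,w*s),z),4)
print('knob ends',f(393,141,.099),f(388,168,.099))
print('bar ends',f(388,191,.054),f(382,231,.054))
j=[f(*c,.012) for c in((358,141),(428,150),(414,256),(345,247))];print('jig',j)
hsv=cv2.cvtColor(v['a'],cv2.COLOR_RGB2HSV)
m=cv2.inRange(hsv,(15,60,120),(32,255,255)); m[:110]=0;m[215:]=0;m[:,:95]=0;m[:,200:]=0
c=max(cv2.findContours(m,0,2)[0],key=cv2.contourArea); r=cv2.minAreaRect(c); print(r)
p=[onz(K,X,q,.012) for q in cv2.boxPoints(r)];print(np.round(p,3),np.mean(p,0),[np.linalg.norm(p[i]-p[i-1]) for i in range(2)])
m=cv2.inRange(hsv,(5,100,80),(16,255,255)); m[:115]=0;m[165:]=0;m[:,:220]=0;m[:,275:]=0
c=np.vstack([q for q in cv2.findContours(m,0,2)[0] if cv2.contourArea(q)>15]); r=cv2.minAreaRect(c)
p=np.array([onz(K,X,q,.018) for q in cv2.boxPoints(r)]);print('copper',np.round(p,3),p.mean(0))
for i in range(2):
  d=p[i+1]-p[i];print(np.linalg.norm(d),np.degrees(np.arctan2(d[1],d[0])))
```

```text
knob ends [0.6794 0.013  0.099 ] [0.6337 0.0206 0.099 ]
bar ends [0.6053 0.0206 0.054 ] [0.5357 0.0299 0.054 ]
jig [array([0.7047, 0.0764, 0.012 ]), array([ 0.6905, -0.0496,  0.012 ]), array([ 0.4986, -0.0267,  0.012 ]), array([0.5128, 0.0961, 0.012 ])]
((140.54058837890625, 161.39234924316406), (87.05268859863281, 73.5042953491211), 84.0938491821289)
[[0.609 0.434 0.012]
 [0.634 0.233 0.012]
 [0.393 0.202 0.012]
 [0.369 0.401 0.012]] [0.50104767 0.31742039 0.012     ] [np.float64(0.24216863698167745), np.float64(0.20334979894919264)]
copper [[ 0.524  0.077  0.018]
 [ 0.621  0.065  0.018]
 [ 0.611 -0.017  0.018]
 [ 0.515 -0.005  0.018]] [0.56786984 0.02999016 0.018     ]
0.09740818357428355 -6.691859503703531
0.08271239919325485 -96.91796887827448
```

```bash
cat >> h.py <<'E'
def to(p,yaw):
    "tool-frame shift (units of 50mm) and turn to a down-pointing pose with tool x at yaw deg"
    s=env.state(); r=R.from_rotvec(s['ee_rot']); y=np.radians(yaw)
    t=R.from_matrix(np.array([[np.cos(y),np.sin(y),0],[np.sin(y),-np.cos(y),0],[0,0,-1]]))
    print('t',np.round(s['clock'],2),'at',np.round(s['eef_pos'],4),'j',np.round(s['joint_positions'],2))
    print('shift',np.round(r.inv().apply(np.array(p)-s['eef_pos'])/.05,3),'turn',np.round((r.inv()*t).as_rotvec(),3))
E
python3 -c "
from h import *
to((.62,.02,.22),-6.8)"
```

```text
t 0.1 at [ 0.2002 -0.5383  0.2492] j [-1.37  0.21  1.54  0.    1.39 -0.15]
shift [11.76  -7.541  0.604] turn [-0.002  0.     0.474]
```

```bash
python3 -m handwheel '[[0,1,-0.6,0.1,0,0,0.05],[0,2,-1.2,0.2,0,0,0.1],[0,3,-1.8,0.3,0,0,0.15],[0,4,-2.5,0.4,0,0,0.2],[0,5,-3.2,0.5,0,0,0.25],[0,6,-3.8,0.5,0,0,0.3],[0,7,-4.5,0.6,0,0,0.35],[0,8,-5.1,0.6,0,0,0.4],[0,9,-5.8,0.6,0,0,0.45],[0,10,-6.4,0.6,0,0,0.474],[0,11,-7,0.6,0,0,0.474],[0,11.76,-7.54,0.6,0,0,0.474]]' 40
python3 -m handwheel '[[0,0,0,0,0,0,0],[0,0,0,0,0,0,0],[0,0,0,0,0,0,0]]'
python3 - <<'E'
from h import *
to((.62,.02,.22),-6.8)
a,K,X=snap('wrist','w1.png'); print(K,X); np.savez('v1.npz',a=a,K=K,X=X)
E
```

```text
clock: 1.3
eef_pos: [0.5614, -0.0588, 0.2203]
ee_rot: [3.136, -0.185, -0.001]
wrist_force: [1.5, -0.8, 1.1]
gripper_width: 0.0853
grip_force: 0.0
clock: 1.6
eef_pos: [0.5599, -0.0614, 0.2202]
ee_rot: [3.136, -0.187, -0.002]
wrist_force: [0.8, 0.4, -0.4]
gripper_width: 0.0854
grip_force: 0.0
t 1.6 at [ 0.5599 -0.0614  0.2202] j [-0.26  0.21  1.6  -0.    1.33  1.43]
shift [ 1.001e+00 -1.760e+00  1.000e-03] turn [ 0.     0.002 -0.   ]
[[297.31863964   0.         258.23468932]
 [  0.         297.31863964 189.13536679]
 [  0.           0.           1.        ]] [[-1.19194476e-01 -9.53848171e-01 -2.75619924e-01  6.29020405e-01]
 [-9.92870691e-01  1.14701130e-01  3.24259550e-02 -6.98966236e-02]
 [ 6.84478855e-04  2.77519939e-01 -9.60719634e-01  3.42699905e-01]
 [ 0.00000000e+00  0.00000000e+00  0.00000000e+00  1.00000000e+00]]
```

View pics/w1.png

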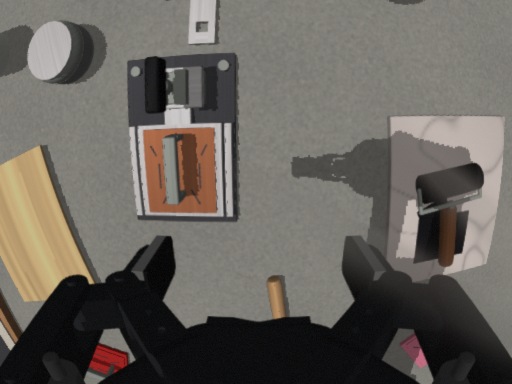

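The wrist view shows the knob at about (155,84), the bar top at about (172,170), and the jig aligned with the tool. I stop over it and look again from close by.

```bash
python3 -m handwheel '[[0.3,0.5,-0.9,0,0,0,0],[0.4,1,-1.76,0,0,0,0],[0.4,1,-1.76,0,0,0,0],[0.4,1,-1.76,0,0,0,0],[0.4,1,-1.76,0,0,0,0]]'
python3 - <<'E'
from h import *
v=np.load('v1.npz')
f=lambda u,w,z: print(np.round(onz(v['K'],v['X'],(u,w),z,True),4))
f(152,58,.099);f(152,111,.099);f(170,137,.054);f(172,203,.054)
to((.62,.02,.22),-6.8)
a,K,X=snap('wrist'); np.savez('v2.npz',a=a,K=K,X=X)
cv2.imwrite('pics/w2.png',cv2.resize(a[0:240,136:376],(720,720),interpolation=3)[:600,:,::-1])
E
```

```text
clock: 2.15
eef_pos: [0.62, 0.019, 0.2206]
ee_rot: [3.135, -0.189, -0.001]
wrist_force: [-0.2, 0.3, -0.3]
gripper_width: 0.0509
grip_force: 0.0
[0.6833 0.0131 0.099 ]
[0.6381 0.0193 0.099 ]
[0.6106 0.021  0.054 ]
[0.5419 0.032  0.054 ]
t 2.15 at [0.62   0.019  0.2206] j [-0.11  0.33  1.46 -0.    1.36  1.58]
shift [-0.001 -0.02   0.011] turn [ 0.001  0.001 -0.002]
```

View pics/w2.png

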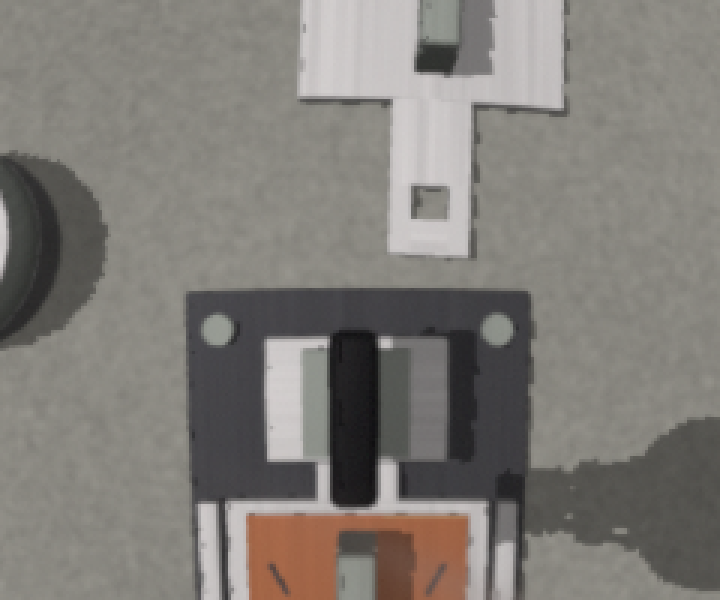

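The close view shows the knob spanning columns 330 to 378 and rows 330 to 507 of the crop, parallel to the jig. The bar starts at about (357,555), further down.

Run:
```python
from h import *
v=np.load('v2.npz')
def f(u,w,z): p=onz(v['K'],v['X'],(136+u/3,w/3),z,True);print(np.round(p,4));return p
a=f(354,332,.099);b=f(354,505,.099);print('len',np.linalg.norm(a-b))
f(330,420,.099);f(378,420,.099)
f(187,292,.008);f(528,292,.008)
f(338,552,.054);f(376,552,.054);f(360,735,.054)
c=(a+b)/2; print(c); to((c[0],c[1],.087),-6.8)
```

```text
[0.6854 0.0142 0.099 ]
[0.6376 0.0201 0.099 ]
len 0.04812513797860372
[0.6621 0.0237 0.099 ]
[0.6605 0.0106 0.099 ]
[0.7078 0.0758 0.008 ]
[ 0.6922 -0.0509  0.008 ]
[0.6128 0.0292 0.054 ]
[0.6112 0.0166 0.054 ]
[0.544  0.0303 0.054 ]
[0.66147261 0.01717103 0.099     ]
t 2.2 at [0.6199 0.0189 0.2207] j [-0.11  0.33  1.46 -0.    1.36  1.58]
shift [ 0.831 -0.067  2.673] turn [ 0.     0.001 -0.002]
```

```bash
python3 -m handwheel '[[0.4,0.4,0,0.5,0,0,0],[0.4,0.81,-0.06,1,0,0,0],[0.4,0.81,-0.06,1.6,0,0,0],[0.4,0.81,-0.06,2.2,0,0,0],[0.4,0.81,-0.06,2.5,0,0,0],[0.4,0.81,-0.06,2.67,0,0,0],[0.4,0.81,-0.06,2.67,0,0,0]]' 60
python3 -m handwheel '[[0.7,0,0,0,0,0,0],[0.9,0,0,0,0,0,0],[1,0,0,0,0,0,0],[1,0,0,0,0,0,0],[1,0,0,0,0,0,0],[1,0,0,0,0,0,0],[1,0,0,0,0,0,0],[1,0,0,0,0,0,0]]' 60
```

```text
clock: 2.9
eef_pos: [0.6606, 0.0182, 0.0866]
ee_rot: [-3.136, 0.187, 0.002]
wrist_force: [0.1, -0.2, 0.2]
gripper_width: 0.0515
grip_force: 0.0
clock: 3.7
eef_pos: [0.6626, 0.0181, 0.0894]
ee_rot: [3.135, -0.185, 0.005]
wrist_force: [-0.1, -3.1, 5.7]
gripper_width: 0.0129
grip_force: 60.5
```

```bash
python3 -m handwheel '[[1,0,0,-0.1,0,0,0],[1,0,0,-0.2,0,0,0],[1,0,0,-0.3,0,0,0],[1,0,0,-0.38,0,0,0],[1,0,0,-0.38,0,0,0],[1,0,0,-0.38,0,0,0]]'
```

```text
clock: 4.3
eef_pos: [0.6622, 0.0182, 0.1046]
ee_rot: [3.135, -0.186, 0.004]
wrist_force: [6.8, -4.0, -10.3]
gripper_width: 0.0128
grip_force: 58.4
```

```bash
python3 -m handwheel '[[1,0,0,-0.04,0,0,0],[1,0,0,-0.04,0,0,0]]'
python3 -m handwheel '[[1,0,0,0,0,0,-0.1],[1,0,0,0,0,0,-0.2],[1,0,0,0,0,0,-0.3],[1,0,0,0,0,0,-0.3]]'
python3 - <<'E'
from h import *
print(env.state()['moment'])
E
```

```text
clock: 4.5
eef_pos: [0.6622, 0.0182, 0.1065]
ee_rot: [3.135, -0.186, 0.004]
wrist_force: [6.9, -3.5, -9.5]
gripper_width: 0.0132
grip_force: 58.4
clock: 4.9
eef_pos: [0.6621, 0.0183, 0.1063]
ee_rot: [3.128, 0.287, 0.003]
wrist_force: [6.5, -4.1, -10.3]
gripper_width: 0.013
grip_force: 58.4
[-0.41928423 -1.34722912  0.03929418]
```

```bash
python3 -m handwheel '[[1,0,0,0,0,0,-0.12],[1,0,0,0,0,0,-0.24],[1,0,0,0,0,0,-0.36],[1,0,0,0,0,0,-0.48],[1,0,0,0,0,0,-0.6],[1,0,0,0,0,0,-0.72],[1,0,0,0,0,0,-0.86],[1,0,0,0,0,0,-0.86],[1,0,0,0,0,0,-0.86]]'
python3 -m handwheel '[[1,0,0,0.06,0,0,0],[1,0,0,0.12,0,0,0],[1,0,0,0.12,0,0,0]]'
python3 - <<'E'
from h import *
print(env.state()['moment'])
E
```

```text
clock: 5.8
eef_pos: [0.6618, 0.0188, 0.1061]
ee_rot: [2.725, 1.563, 0.002]
wrist_force: [5.9, -2.1, -10.1]
gripper_width: 0.013
grip_force: 58.5
clock: 6.1
eef_pos: [0.6619, 0.0188, 0.1025]
ee_rot: [2.724, 1.563, 0.002]
wrist_force: [2.1, -2.3, -1.2]
gripper_width: 0.013
grip_force: 59.8
[-0.25177149 -0.44632979 -0.0453231 ]
```

```bash
python3 -m handwheel '[[0.8,0,0,0,0,0,0],[0.5,0,0,0,0,0,0],[0.5,0,0,0,0,0,0],[0.5,0,0,0,0,0,0],[0.5,0,0,-0.6,0,0,0],[0.5,0,0,-1.4,0,0,0],[0.5,0,0,-2,0,0,0],[0.5,0,0,-2,0,0,0]]'
python3 -c "
from h import *
to((.578,.0255,.20),-6.8)"
```

```text
clock: 6.9
eef_pos: [0.665, 0.0187, 0.2093]
ee_rot: [2.719, 1.56, 0.016]
wrist_force: [1.0, -0.2, 1.1]
gripper_width: 0.0428
grip_force: 0.0
t 6.9 at [0.665  0.0187 0.2093] j [-0.1   0.42  1.35  0.    1.36  0.43]
shift [-0.762 -1.572  0.165] turn [ 0.007 -0.011  1.161]
```

```bash
python3 -m handwheel '[[0.4,-0.1,-0.2,0.16,0,0,0.14],[0.4,-0.2,-0.4,0.16,0,0,0.28],[0.4,-0.3,-0.7,0.16,0,0,0.42],[0.4,-0.4,-0.9,0.16,0,0,0.56],[0.4,-0.5,-1.1,0.16,0,0,0.7],[0.4,-0.6,-1.3,0.16,0,0,0.84],[0.4,-0.7,-1.5,0.16,0,0,0.98],[0.4,-0.76,-1.57,0.16,0,0,1.12],[0.4,-0.76,-1.57,0.16,0,0,1.16],[0.4,-0.76,-1.57,0.16,0,0,1.16],[0.4,-0.76,-1.57,0.16,0,0,1.16]]'
python3 - <<'E'
from h import *
to((.578,.0255,.2),-6.8)
a,K,X=snap('wrist'); np.savez('v3.npz',a=a,K=K,X=X)
cv2.imwrite('pics/w3.png',cv2.resize(a[40:240,136:376],(720,600),interpolation=3)[:,:,::-1])
E
```

```text
clock: 8.0
eef_pos: [0.5739, 0.0258, 0.1936]
ee_rot: [-3.136, 0.184, 0.002]
wrist_force: [-0.1, 0.3, 0.2]
gripper_width: 0.0515
grip_force: 0.0
t 8.0 at [0.5739 0.0258 0.1936] j [-0.11  0.26  1.6   0.    1.28  1.58]
shift [ 0.081 -0.003 -0.128] turn [-0.     0.001  0.002]
```

View pics/w3.png

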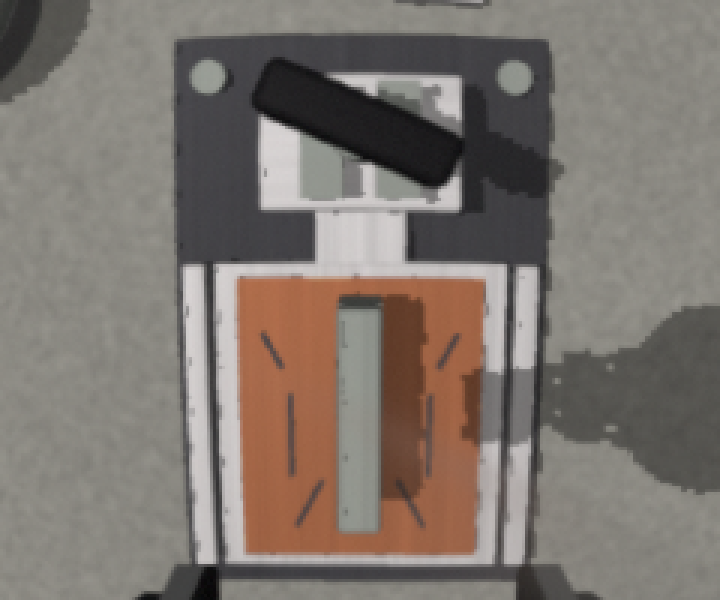

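The picture shows the knob standing turned by about 65° and latched. The bar top covers columns 338 to 381 and rows 308 to 532 of the crop, parallel to the tool's x.

Run:
```python
from h import *
v=np.load('v3.npz')
def f(u,w,z): p=onz(v['K'],v['X'],(136+u/3,40+w/3),z,True);print(np.round(p,4));return p
a=f(360,308,.054);b=f(360,532,.054);d=a-b;print('len',np.linalg.norm(d),np.degrees(np.arctan2(d[1],d[0])))
k1=f(264,82,.112);k2=f(452,167,.112);print('knob len',np.linalg.norm(k1-k2),(k1+k2)/2)
c=(a+b)/2; print(c); to((c[0],c[1],.048),-6.8)
```

```text
[0.6107 0.0232 0.054 ]
[0.5406 0.0316 0.054 ]
len 0.07058112630490247 -6.861820739994594
[0.6724 0.0372 0.112 ]
[ 0.6478 -0.0026  0.112 ]
knob len 0.04679822857662729 [0.66009155 0.01733843 0.112     ]
[0.57565247 0.02742984 0.054     ]
t 8.05 at [0.5741 0.0258 0.1937] j [-0.11  0.26  1.6   0.    1.28  1.58]
shift [ 0.029 -0.036  2.915] turn [-0.     0.001  0.001]
```

```bash
python3 -m handwheel '[[0.4,0.03,-0.03,0.7,0,0,0],[0.4,0.03,-0.03,1.4,0,0,0],[0.4,0.03,-0.03,2,0,0,0],[0.4,0.03,-0.03,2.5,0,0,0],[0.4,0.03,-0.03,2.8,0,0,0],[0.4,0.03,-0.03,2.9,0,0,0],[0.4,0.03,-0.03,2.9,0,0,0]]' 50
python3 -m handwheel '[[0.7,0,0,0,0,0,0],[0.9,0,0,0,0,0,0],[1,0,0,0,0,0,0],[1,0,0,0,0,0,0],[1,0,0,0,0,0,0],[1,0,0,0,0,0,0],[1,0,0,0,0,0,0]]' 50
```

```text
clock: 8.75
eef_pos: [0.576, 0.027, 0.049]
ee_rot: [-3.136, 0.185, 0.001]
wrist_force: [-0.0, -0.4, 0.1]
gripper_width: 0.0514
grip_force: 0.0
clock: 9.45
eef_pos: [0.5775, 0.027, 0.051]
ee_rot: [-3.136, 0.186, -0.005]
wrist_force: [-1.0, 1.7, 5.6]
gripper_width: 0.0129
grip_force: 50.5
```

```bash
python3 -m handwheel '[[1,0,0,-0.03,0,0,0],[1,-0.05,0,-0.03,0,0,0],[1,-0.15,0,-0.03,0,0,0],[1,-0.25,0,-0.03,0,0,0],[1,-0.25,0,-0.03,0,0,0]]' 70
```

```text
clock: 9.95
eef_pos: [0.5632, 0.0285, 0.0511]
ee_rot: [3.136, -0.185, 0.0]
wrist_force: [0.2, -0.3, 2.3]
gripper_width: 0.0122
grip_force: 68.8
```

Sliding freely, so I continue to 57 mm.

```bash
python3 -m handwheel '[[1,-0.1,0,0,0,0,0],[1,-0.2,0,0,0,0,0],[1,-0.3,0,0,0,0,0],[1,-0.4,0,0,0,0,0],[1,-0.5,0,0,0,0,0],[1,-0.6,0,0,0,0,0],[1,-0.7,0,0,0,0,0],[1,-0.8,0,0,0,0,0],[1,-0.9,0,0,0,0,0],[1,-0.9,0,0,0,0,0],[1,-0.9,0,0,0,0,0]]'
```

```text
clock: 11.05
eef_pos: [0.5182, 0.0339, 0.051]
ee_rot: [3.136, -0.185, -0.002]
wrist_force: [1.4, -0.6, 6.4]
gripper_width: 0.0123
grip_force: 69.5
```

```bash
python3 -m handwheel '[[1,0,0,-0.1,0,0,0],[1,0,0,-0.2,0,0,0],[1,0,0,-0.35,0,0,0],[1,0,0,-0.6,0,0,0],[1,0,0,-0.9,0,0,0],[1,0,0,-1.2,0,0,0],[1,0,0,-1.5,0,0,0],[1,0,0,-1.7,0,0,0],[1,0,0,-1.7,0,0,0],[1,0,0,-1.7,0,0,0]]'
python3 - <<'E'
from h import *
to((.501,.317,.135),7.3)
a,K,X=snap('scene','s4.png')
cv2.imwrite('pics/s4.png',cv2.resize(a[160:360,140:400],(780,600),interpolation=3)[:,:,::-1])
E
```

```text
clock: 12.05
eef_pos: [0.5187, 0.0338, 0.1358]
ee_rot: [3.136, -0.186, -0.0]
wrist_force: [0.0, -0.6, -2.9]
gripper_width: 0.0125
grip_force: 68.4
t 12.05 at [0.5187 0.0338 0.1358] j [-0.1   0.22  1.78 -0.    1.14  1.59]
shift [-1.02  -5.582  0.016] turn [ 0.     0.    -0.246]
```

View pics/s4.png

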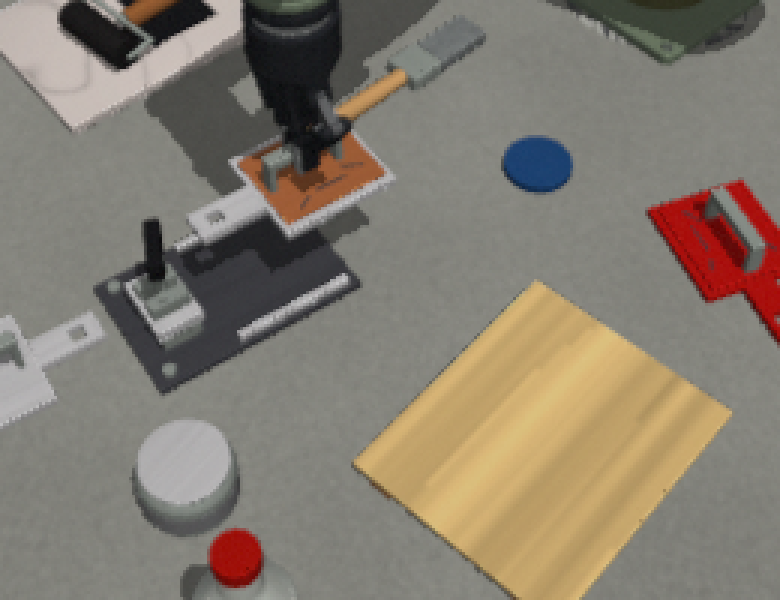

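The picture shows the carrier held level above the jig, the plunger latched open, and a clear way to the board.

```bash
python3 -m handwheel '[[1,-0.05,-0.3,0,0,0,-0.01],[1,-0.1,-0.8,0,0,0,-0.03],[1,-0.2,-1.3,0,0,0,-0.05],[1,-0.3,-1.8,0,0,0,-0.08],[1,-0.4,-2.3,0,0,0,-0.1],[1,-0.5,-2.8,0,0,0,-0.12],[1,-0.6,-3.3,0,0,0,-0.14],[1,-0.7,-3.8,0,0,0,-0.16],[1,-0.8,-4.3,0,0,0,-0.18],[1,-0.9,-4.8,0,0,0,-0.2],[1,-1,-5.3,0,0,0,-0.23],[1,-1.02,-5.58,0,0,0,-0.246]]'
python3 -m handwheel '[[1,0,0,0,0,0,0],[1,0,0,0,0,0,0],[1,0,0,0,0,0,0]]'
python3 - <<'E'
from h import *
to((.501,.317,.055),7.3)
a,K,X=snap('wrist'); np.savez('v5.npz',a=a,K=K,X=X)
cv2.imwrite('pics/w5.png',cv2.resize(a,(800,600),interpolation=3)[:,:,::-1])
E
```

```text
clock: 13.3
eef_pos: [0.4995, 0.3193, 0.1346]
ee_rot: [-3.135, -0.206, 0.004]
wrist_force: [0.2, 0.1, -3.5]
gripper_width: 0.0124
grip_force: 68.5
clock: 13.6
eef_pos: [0.501, 0.3159, 0.1353]
ee_rot: [3.134, 0.199, -0.002]
wrist_force: [-0.3, -0.1, -3.1]
gripper_width: 0.0124
grip_force: 68.6
t 13.6 at [0.501  0.3159 0.1353] j [ 0.42  0.36  1.6  -0.    1.18  1.86]
shift [ 0.004 -0.024  1.606] turn [ 0.001  0.001 -0.001]
```

View pics/w5.png

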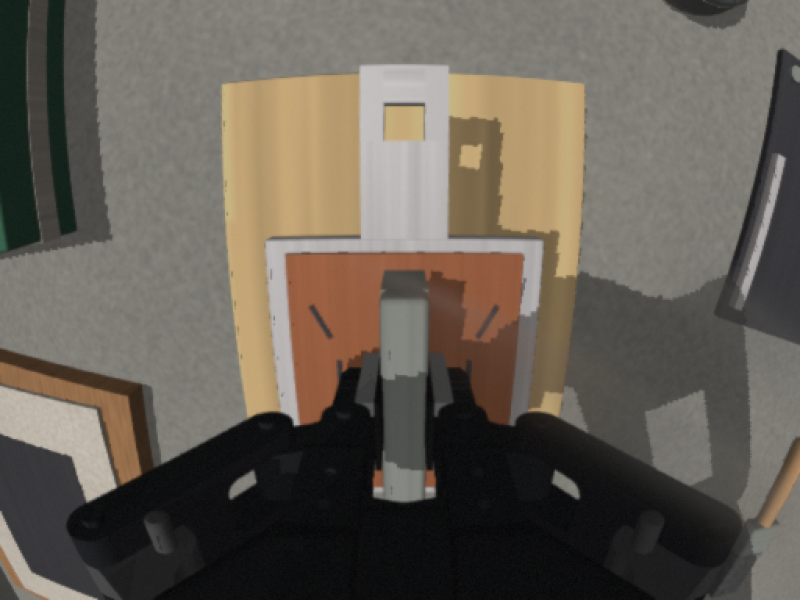

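The wrist view shows the carrier level and squared up over the middle of the board (tongue up the picture at about (405,150)). I lower it.

```bash
python3 -m handwheel '[[1,0,0,0.2,0,0,0],[1,0,0,0.5,0,0,0],[1,0,0,0.8,0,0,0],[1,0,0,1.1,0,0,0],[1,0,0,1.3,0,0,0],[1,0,0,1.4,0,0,0],[1,0,0,1.45,0,0,0],[1,0,0,1.5,0,0,0],[1,0,0,1.53,0,0,0],[1,0,0,1.53,0,0,0]]'
python3 -m handwheel '[[1,0,0,0.02,0,0,0],[1,0,0,0.04,0,0,0],[1,0,0,0.06,0,0,0],[1,0,0,0.06,0,0,0]]'
```

```text
clock: 14.65
eef_pos: [0.5015, 0.317, 0.0596]
ee_rot: [-3.135, -0.201, -0.001]
wrist_force: [0.1, 0.3, -3.2]
gripper_width: 0.0126
grip_force: 68.6
clock: 15.05
eef_pos: [0.5011, 0.3168, 0.0561]
ee_rot: [3.135, 0.201, -0.0]
wrist_force: [0.4, -0.0, -3.2]
gripper_width: 0.0124
grip_force: 68.6
```

```bash
python3 -m handwheel '[[1,0,0,0.01,0,0,0],[1,0,0,0.02,0,0,0],[1,0,0,0.03,0,0,0],[1,0,0,0.03,0,0,0]]'
```

```text
clock: 15.45
eef_pos: [0.5012, 0.3169, 0.0551]
ee_rot: [3.135, 0.201, -0.0]
wrist_force: [-1.3, -0.4, -0.8]
gripper_width: 0.0123
grip_force: 69.0
```

Contact: the board now carries most of the weight. I seat it, release and retreat straight up.

```bash
python3 -m handwheel '[[1,0,0,0.015,0,0,0],[1,0,0,0.015,0,0,0],[0.8,0,0,0.015,0,0,0],[0.5,0,0,0.015,0,0,0],[0.4,0,0,0.015,0,0,0],[0.4,0,0,0.015,0,0,0],[0.4,0,0,0.015,0,0,0]]' 30
python3 -m handwheel '[[0.4,0,0,-0.2,0,0,0],[0.4,0,0,-0.6,0,0,0],[0.4,0,0,-1.2,0,0,0],[0.4,0,0,-2,0,0,0],[0.4,0,0,-2.8,0,0,0],[0.4,-1,0,-3,0,0,0],[0.4,-2,0,-3,0,0,0],[0.4,-2,0,-3,0,0,0],[0.4,-2,0,-3,0,0,0]]'
python3 - <<'E'
from h import *
a,K,X=snap('wrist'); b,K2,X2=snap('scene')
cv2.imwrite('pics/f.png',np.vstack([cv2.resize(b[160:360,140:400],(390,300)),cv2.resize(a,(390,300))])[:,:,::-1])
np.savez('v6.npz',a=a,K=K,X=X)
E
```

```text
clock: 16.15
eef_pos: [0.5013, 0.3169, 0.0539]
ee_rot: [-3.135, -0.201, -0.0]
wrist_force: [-0.3, 0.4, -0.2]
gripper_width: 0.0511
grip_force: 0.0
clock: 17.05
eef_pos: [0.4007, 0.304, 0.2044]
ee_rot: [-3.135, -0.203, -0.001]
wrist_force: [1.0, -0.4, -0.2]
gripper_width: 0.0519
grip_force: 0.0
```

View pics/f.png

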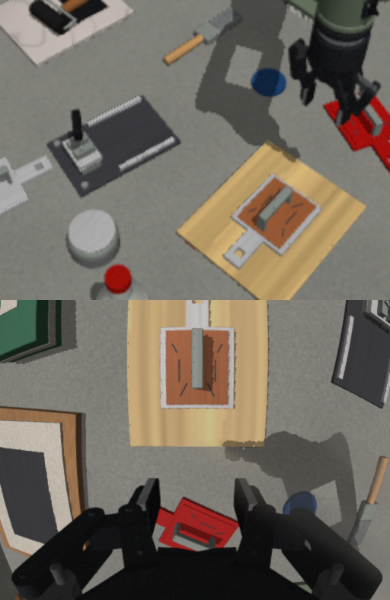

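The pictures show the carrier flat in the middle of the board (bar at about (272,205) in the upper picture), the plunger still latched with its knob turned, and the gripper clear.

```bash
python3 -c "
from workcell import env
print(env.sign_off())"
```

```text
the job is handed in; nothing more can be done
None
```

The job is handed in after about 17 s: the last pictures show the plunger latched open, the carrier flat in the middle of the drying board and the gripper touching nothing; the sign-off itself gave no verdict.

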